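# Punch the two marked spots of a bottle-guide plate

## Task

Slide the white guide plate along the press bed, flat and never lifted, until its back edge lies flush along the fence, then along the fence until the red mark is under the needle; pull the lever fully down to punch it and let it come back up. Then slide the plate along the fence to bring the blue mark under the needle, punch that the same way, and leave the plate there with the lever up. Never bring the needle down on any other spot, and leave the other things on the bench where they are.

Things in the scene. Friction and masses are not known exactly. Their poses are not given: they have to be found in the camera images.
- press: fixed bench punch press with a steel bed. Origin: on the table straight under the needle; z up, x away from the robot towards the fence, y along the fence to the left. Bed: top 20 mm above the origin, x -185 to +115, y -315 to +185 mm. A yellow line on the bed shows the needle's y
- fence (a point): top front edge of the fence in line with the needle: aluminium bar along the press's y on the bed, front face at press x=+55 mm, 12 mm thick, top 42 mm above the table, as long as the bed
- head (a point): underside of the press's cream head, straight above the needle, 125 mm above the table; the head is 48 mm across and reaches up to 250 mm. It hangs from an arm to a column behind the fence (press x=+94 mm, 52 mm across, 262 mm tall)
- needle: brass punch needle below the head, 10 mm thick; origin at its pointed tip, 55 mm above the table with the lever up. It moves only straight down, 25 mm for the full lever stroke, and is sprung (gives way 4 mm on the plate with about 6 N)
- lever (a joint): press lever, rad: 0 up (rest), 0.5 fully down at its stop. Hinged at press x=0, y=0, z=215 mm about the press's x axis; it points to the press's +y, 0.25 rad above level at rest and 0.25 rad below level when fully down. Its spring brings it back up by itself; about 4 to 7 N down on the grip moves it
- lever_pad (a point): middle of the top face of the lever's flat black grip (34 mm wide, 90 mm long along the lever, 14 mm thick); the point moves with the lever, 165 mm from the hinge along the lever and 7 mm above its centre line
- plate: white plastic guide plate, 130 mm (its x) by 200 mm (its y) by 14 mm, 0.35 to 0.7 kg, loose and flat on the bed, starting to the right of the needle and in front of the fence, slightly turned. Origin: centre of its underside; its back edge (x=+65 mm) belongs against the fence. Thin red and blue lines cross it through the marks
- red_mark (a point): red spot, 12 mm across, on the plate's top at plate x=+10, y=+35 mm (55 mm from the back edge, so it lies in line with the needle when the plate is flush on the fence)
- blue_mark (a point): blue spot, 12 mm across, on the plate's top at plate x=+10, y=-25 mm
- back_left (a point): point on the plate's back edge near its left end: plate x=+65, y=+95, z=+7 mm
- back_right (a point): point on the plate's back edge near its right end: plate x=+65, y=-95, z=+7 mm
- beaker: clear straight cup, 90 mm across, 100 mm tall, left of the press; origin under its centre. Leave alone
- stopper: small red plastic bottle stopper, 34 mm across, 34 mm tall, on the table in front of the press; origin under its centre. Leave alone
- wrench: steel open-ended wrench lying on the table left of the press; origin under its middle. Leave alone
- jar: closed jar, 70 mm across, 70 mm tall, on the table front right of the press; origin under its centre. Leave alone
Things that resemble listed ones, but are neither listed nor needed, are in the scene too. Several things have the shape of the plate; the one meant has the colours described above.

How it is judged:
By the outcome, as a careful person would: the job done as asked, in the order asked, and still so for the second after the job is handed in, with the robot touching nothing.
It also fails if it takes over 72 s, if anything falls off the work surface, if the arm or the gripper's body presses on something with over 40 N, if the wrist force passes 120 N, or if a joint passes its speed limit or range.

## Robot

A 7-joint arm with a two-finger parallel gripper is mounted at the origin on the work surface. World frame = base frame: x ahead of the robot, y to its left, z up, the work surface at z = 0. Lengths are in m, angles in rad, forces in N, time in s.
With the tool pointing down it reaches from about 0.4 to 0.75 m from the base axis. Payload 19.5 kg.
Tool frame: the origin (TCP) lies midway between the tips of the shut fingers; the grasp point (between the pads) lies 19 mm behind it; z points along the fingers, y is the direction in which the jaws open and shut (so a half turn about z gives the same grasp; the last joint's range is limited). The gripper opens to 85 mm and grips with 20 to 120 N. Pads are 22 mm wide; open, the fingers measure 114 mm over their backs; the gripper's body (76 mm by 85 mm) begins 54 mm behind the grasp point. The pads swing forward as they close: fully open they stand 13 mm farther back than shut.
Start: joints at [1.246, 0.707, -0.028, 1.485, 0.022, 0.951, -0.075], TCP at [0.16, -0.552, 0.231] pointing down, gripper open.
Joint ranges: [-2.71, 2.71], [-0.32, 2.16], [-1.57, 1.52], [0, 2.45], [-1.46, 4.6], [0, 2.02], [-2.83, 2.83]. Speed limits (rad/s): [1.89, 1.89, 2.57, 2.57, 3.01, 3.01, 3.01].

## Interface

Orientations are given as a rotation vector (axis times angle).
In Python, from bench import bot, imaging gives the robot as it stands.
- The arm moves only by the tool jog_arm, never from a script. Its argument "deltas" is a list of rows, each a list of 3 entries, a list of its own where there are three numbers: the opening, from -1 (shut) to 1 (fully open), so that 0 is half open, then the shift along the world's x, y, z in m, then the turn, a rotation vector about the world's x, y, z in degrees. A call has 1 to 20 rows; each row is the pose to reach, as a shift and turn from the pose commanded when the call began; what a row does not reach only later rows make up. A row lasts 1/10 s, in which the tool goes at most 50 mm and 8.59 degrees, less where a joint would pass 70% of its speed; a pose out of reach is approached as far as the arm can. A call with a gripper value outside its range is refused whole. The fingers move at their own pace and stop on an object; "grip_force" is the grip in N (left out, the last holds). Time passes only in rows, so rows that repeat a pose let the fingers close. It gives the time, the measured TCP pose, the force and the opening at its end, in the units of the state.
- bot.get_obs(): the state, without advancing time (a new reading comes with each control period).
- imaging.snapshot(name): name is "scene" or "top"; returns a dict with "pixels" (400x640x3 uint8, blue, green, red), "fx", "fy", "cx", "cy" (pixels), "dist_coeffs" ([k1, k2, p1, p2, k3] as OpenCV has them; the pictures are not rectified), "world_from_camera" (4x4, takes a point from camera to world coordinates). Camera axes: x right, y up, looking along -z (the intrinsics and any distortion apply to the point x, -y, -z); pixel columns grow to the right and rows downward; lengths in m; the calibration is good to about 2 mm. A picture is of the moment at which its call begins. There is no depth.
- bot.sign_off(): hands the job in, once; it reports no verdict.
Trained networks look in a picture, given as the dict that the camera call returned (one of the last four; its "shot" number tells which), for a name from the list of things; names that differ only in an ending like _2 or _b are one class to them, and where a whole thing is asked for, a point or a joint stands for the part that bears it (a point fixed in the world has none). Each returns a list of dicts, best first, with "confidence" (0 to 1); they miss things now and then, are a little off and sometimes report something else, mostly with a low value. They report only what shows in the picture. A call takes as long as a camera call. They do not tell look-alikes from the thing itself.
- imaging.look_for(picture, label): "rect" ([left, top, right, bottom] in pixels, round what is visible of it).
- imaging.trace(picture, label): "region" (400x640 bool, what is visible of it) and "rect" ([left, top, right, bottom] in pixels, round what is visible of it).
The state is a dict: "time": time; "qpos": joint angles; "joint_velocities": joint speeds; "effort": joint torques, N m; "position": TCP position; "tcp_rot": TCP orientation; "contact_force": force on the tool from outside, world axes, zero at the start; "torque": the same for the moment, N m; "gripper_width": finger opening in m.
Only numpy, scipy, OpenCV 4.12 (cv2) and the standard library are available. Lean on these libraries where they do the work, as an engineer would, in place of code of your own. Each camera call takes 0.05 s, during which the arm holds its last target. There are 200 camera calls.

## Working session

There is one attempt and no reset: what is moved stays moved. The work goes in short steps, Python scripts to look and compute and a tool call to move; the robot and the scene stay as the last step left them, time stands still between calls to the robot, and variables do not carry over. Pictures are saved under pics/ and viewed, about 8 in all and at most 12, crops included, and the job is handed in when it is done.

Besides the shell and the picture viewer there is one more tool, called after ">>>" as name(argument=value, ...) on one line, values as JSON. jog_arm: Moves the arm, as the interface text tells. Its arguments: {"type":"object","properties":{"deltas":{"type":"array"},"grip_force":{"type":"number"}},"required":["deltas"]}

```bash
mkdir -p pics; ls; python3 - <<'E'
from bench import bot, imaging
import cv2, numpy as np
for n in ("scene","top"):
    p=imaging.snapshot(n); cv2.imwrite(f"pics/{n}0.png",p["pixels"])
    print(n,p["fx"],p["fy"],p["cx"],p["cy"],p["dist_coeffs"],np.round(p["world_from_camera"],4).tolist())
    for l in ("press","plate","lever","needle","beaker","stopper","wrench","jar","lever_pad"):
        print(l,[(np.round(d["rect"]).astype(int).tolist(),round(d["confidence"],2)) for d in imaging.look_for(p,l)][:4])
o=bot.get_obs(); print(o)
E
```

```text
pics
scene 431.44577309755323 431.44577309755323 323.8001446909329 196.28358274987767 [-0.04004771  0.          0.          0.          0.        ] [[-0.8186, -0.4927, 0.2954, 0.9348], [0.5744, -0.7014, 0.422, 0.6287], [-0.0008, 0.5151, 0.8571, 1.425], [0.0, 0.0, 0.0, 1.0]]
press [([280, 191, 331, 252], 0.26)]
plate [([277, 193, 326, 250], 0.78), ([278, 86, 331, 130], 0.61), ([238, 168, 379, 311], 0.42)]
lever [([306, 214, 348, 273], 0.85)]
needle [([239, 166, 382, 312], 0.64)]
beaker [([371, 314, 403, 348], 0.77), ([280, 195, 330, 251], 0.24)]
stopper []
wrench [([392, 263, 427, 298], 0.56), ([279, 192, 330, 250], 0.3)]
jar [([318, 136, 334, 157], 0.64), ([277, 192, 330, 251], 0.2)]
lever_pad [([309, 218, 345, 276], 0.72)]
top 404.98860984461396 404.98860984461396 317.2505307259765 196.82317264805877 [0.00185119 0.         0.         0.         0.        ] [[0.0205, 0.9804, -0.1957, 0.2579], [-0.9998, 0.0211, 0.0006, -0.0018], [0.0048, 0.1957, 0.9807, 1.3702], [0.0, 0.0, 0.0, 1.0]]
press [([223, 110, 387, 224], 0.78), ([292, 160, 358, 209], 0.61), ([221, 135, 293, 163], 0.41)]
plate
[... 321 characters left out ...]
': array([ 1.24626441,  0.70654322, -0.02760927,  1.48458503,  0.02201686,
        0.95093713, -0.07548781]), 'joint_velocities': array([-3.57977417e-04, -1.60553225e-03,  1.12989944e-03, -9.91275762e-05,
        9.20888367e-04, -9.50629019e-05, -3.65763521e-04]), 'effort': array([ 8.26149517e-04, -8.82983780e+01,  1.23445395e+00, -2.36378288e+01,
        1.70643150e-02,  1.71820666e-03,  3.43734291e-05]), 'position': array([ 0.16046176, -0.55212155,  0.23124662]), 'tcp_rot': array([-3.11006432e+00, -4.42782193e-01,  5.02421320e-05]), 'contact_force': array([-0.27335469,  0.2695469 ,  0.92489313]), 'torque': array([ 0.01768162, -0.00178947, -0.03227307]), 'gripper_width': 0.0857236821724098}
```

```bash
python3 - <<'E'
import cv2, numpy as np
a=cv2.imread("pics/scene0.png")[70:360,215:445]; b=cv2.imread("pics/top0.png")[100:330,150:500]
a=cv2.resize(a,None,fx=2.06,fy=2.06,interpolation=2); b=cv2.resize(b,None,fx=2.28,fy=2.28,interpolation=2)
cv2.imwrite("pics/a.png",a);cv2.imwrite("pics/b.png",b)
E
```

```text
(no output)
```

View pics/a.png

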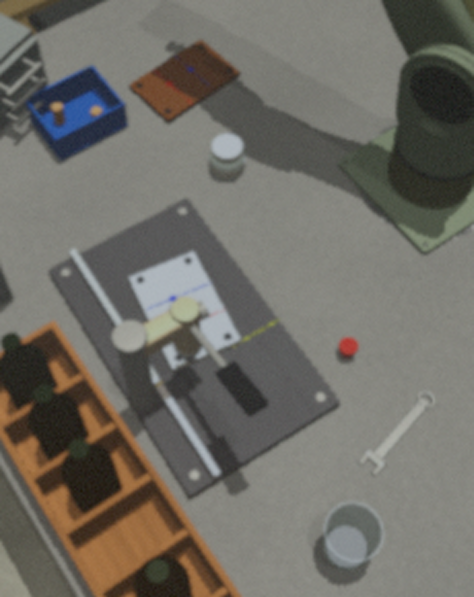

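View pics/b.png

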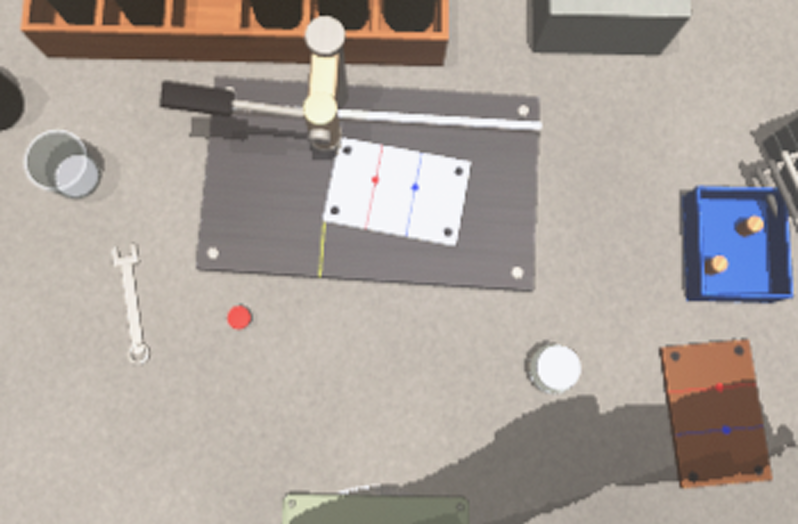

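The white plate is at about top-view px (324,183), with the red mark at (315,179) and the blue mark at (332,182). The one look-alike is a brown plate at (463,282), and I choose the white one. The stopper is at (254,239), the jar at (393,260), the beaker at (178,172) and the wrench at (208,233). Next I measure the press and plate poses.

```bash
cat > h.py <<'E'
import cv2, numpy as np
from scipy.optimize import least_squares
from bench import bot, imaging
def cal(p):
    W=np.array(p["world_from_camera"]); M=np.diag([1,-1,-1.]); R=M@W[:3,:3].T; t=-R@W[:3,3]
    K=np.array([[p["fx"],0,p["cx"]],[0,p["fy"],p["cy"]],[0,0,1.]]); return K,np.array(p["dist_coeffs"],float),R,t
def proj(p,X):
    K,d,R,t=cal(p); return cv2.projectPoints(np.asarray(X,float).reshape(-1,3),cv2.Rodrigues(R)[0],t,K,d)[0].reshape(-1,2)
def unproj(p,uv,z):
    K,d,R,t=cal(p); n=cv2.undistortPoints(np.asarray(uv,float).reshape(-1,1,2),K,d).reshape(-1,2)
    D=np.c_[n,np.ones(len(n))]@R; C=-R.T@t; return C+D*((z-C[2])/D[:,2])[:,None]
def se2(q,P):
    P=np.asarray(P,float); c,s=np.cos(q[2]),np.sin(q[2]); return np.c_[q[0]+c*P[:,0]-s*P[:,1],q[1]+s*P[:,0]+c*P[:,1],P[:,2]]
def inv2(q,P):
    P=np.atleast_2d(P)-[q[0],q[1],0]; c,s=np.cos(q[2]),np.sin(q[2]); return np.c_[c*P[:,0]+s*P[:,1],-s*P[:,0]+c*P[:,1],P[:,2]]
def fit(p,P,uv,q0):
    r=least_squares(lambda q:(proj(p,se2(q,P))-uv).ravel(),q0,loss="soft_l1",x_scale=[.01,.01,.01]); return r.x,(proj(p,se2(r.x,P))-uv)
BED=[[.115,.185,.02],[.115,-.315,.02],[-.185,-.315,.02],[-.185,.185,.02]]
PL=[[.065,.1,.014],[.065,-.1,.014],[-.065,-.1,.014],[-.065,.1,.014]]
MK=[[.01,.035,.014],[.01,-.025,.014]]
def sub(img,uv,w=4):
    g=cv2.cvtColor(img,cv2.COLOR_BGR2GRAY); c=np.float32(uv).reshape(-1,1,2).copy()
    return cv2.cornerSubPix(g,c,(w,w),(-1,-1),(3,50,.01)).reshape(-1,2)
def spot(img,uv,col,w=5):
    x,y=np.round(uv).astype(int); o=img[y-w:y+w+1,x-w:x+w+1].astype(float)
    v=(o[...,2]-o[...,1]) if col=="r" else (o[...,0]-o[...,1]); v=np.clip(v-.55*v.max(),0,None)
    yy,xx=np.mgrid[y-w:y+w+1,x-w:x+w+1]; return np.array([(v*xx).sum(),(v*yy).sum()])/v.sum()
E
python3 - <<'E'
from h import *
p=imaging.snapshot("top"); im=p["pixels"]; f=lambda l:np.array(l)/2.28+[150,100]-.28
bc=f([(216,77),(540,97),(534,290),(197,268)]); b=sub(im,bc)
print("bed",np.round(bc,1).tolist(),np.round(b,1).tolist())
q,r=fit(p,BED,b,[.55,0,0]); print("press",q,np.round(r,1).tolist())
c=sub(im,f([(341,138),(470,160),(456,245),(323,220)])); m=np.array([spot(im,f([(376,180)])[0],"r"),spot(im,f([(415,187)])[0],"b")])
X=lambda q:se2([q[0],q[1],q[2]],[[a,b_,z+.02] for a,b_,z in PL+MK])
P=[[a,b_,z+.02] for a,b_,z in PL+MK]
s,r=fit(p,P,np.r_[c,m],[.5,-.1,0]); print("plate",s,np.round(r,1).tolist())
print("plate in press mm",inv2(q,[s[0],s[1],0])*1e3,"yaw deg",np.degrees(s[2]-q[2]))
print("corners in press",np.round(inv2(q,se2(s,P))*1e3).tolist())
print("yellow line px",proj(p,se2(q,[[-.185,0,.02],[-.08,0,.02]])))
v=im.copy()
for X in (se2(q,BED),se2(s,P[:4]),se2(q,[[.055,-.315,.042],[.055,.185,.042]]),se2(q,[[0,0,.02],[-.185,0,.02]])):
    cv2.polylines(v,[np.round(proj(p,X)*16).astype(np.int32)],True,(0,255,0),1,cv2.LINE_AA,4)
w=cv2.resize(v[100:240,215:400],None,fx=4.2,fy=4.2,interpolation=2)
cv2.imwrite("pics/c.png",w)
np.save("press.npy",q)
for n,z in (("stopper",.0),("jar",.0)):
    for d in imaging.look_for(p,n)[:1]: a=d["rect"]; print(n,unproj(p,[[(a[0]+a[2])/2,(a[1]+a[3])/2]],.03))
E
```

```text
bed [[244.5, 133.5], [386.6, 142.3], [383.9, 226.9], [236.1, 217.3]] [[244.5, 133.5], [383.0, 143.6999969482422], [383.6000061035156, 227.60000610351562], [235.6999969482422, 218.0]]
press [ 0.6247242   0.0790088  -0.04528789] [[-0.4, 0.1], [3.6, -0.9], [0.1, 0.4], [-0.7, 0.1]]
plate [ 0.57272212 -0.02398265 -0.18234508] [[-1.1, -2.1], [1.2, -0.5], [0.4, 1.3], [-1.2, 1.1], [0.2, -0.3], [0.1, 0.0]]
plate in press mm [[ -47.28609349 -105.240119      0.        ]] yaw deg -7.85279843554213
corners in press [[31.0, -15.0, 34.0], [3.0, -213.0, 34.0], [-125.0, -195.0, 34.0], [-98.0, 3.0, 34.0], [-33.0, -72.0, 34.0], [-41.0, -131.0, 34.0]]
yellow line px [[289.8883334  221.81096234]
 [292.32185348 191.29211833]]
stopper [[0.69776308 0.20227781 0.03      ]]
jar [[ 0.32328882 -0.25185087  0.03      ]]
```

View pics/c.png

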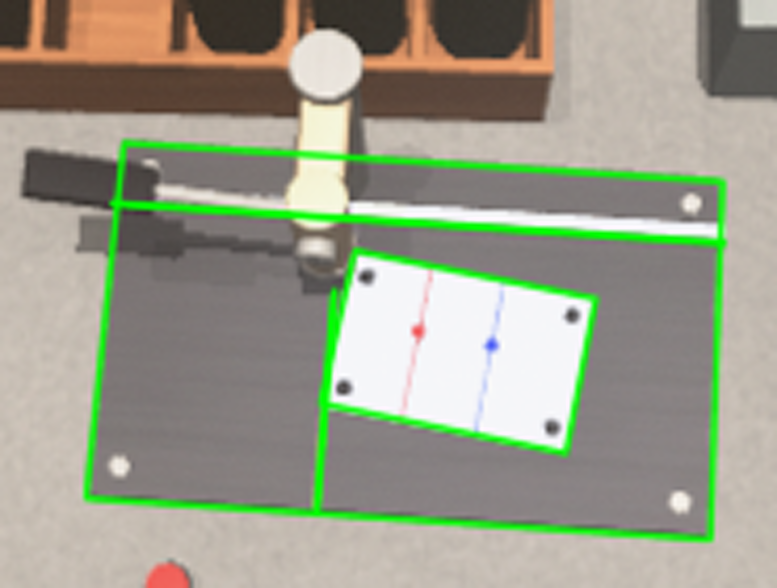

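The choice is confirmed: in the crop the white plate has a red mark at about (418,331) and a blue one at (491,345). The bed, fence and plate fits lie on their edges within about 1 px. I move over the bed in front of the plate, with the jaw axis along the fence.

>>> jog_arm(deltas=[[1,[0.02,0.03,0],[0,0,-2]],[1,[0.04,0.07,0],[0,0,-4]],[1,[0.07,0.11,0],[0,0,-6]],[1,[0.095,0.15,0],[0,0,-8]],[1,[0.12,0.19,0],[0,0,-10]],[1,[0.14,0.23,0],[0,0,-12]],[1,[0.165,0.27,0],[0,0,-14]],[1,[0.19,0.31,0],[0,0,-16]],[1,[0.21,0.35,0],[0,0,-18]],[1,[0.235,0.39,0],[0,0,-18.8]],[1,[0.26,0.43,0],[0,0,-18.8]],[1,[0.28,0.47,0],[0,0,-18.8]],[1,[0.3,0.51,0],[0,0,-18.8]],[1,[0.31,0.533,0],[0,0,-18.8]],[1,[0.31,0.533,-0.05],[0,0,-18.8]],[1,[0.31,0.533,-0.1],[0,0,-18.8]],[1,[0.31,0.533,-0.14],[0,0,-18.8]],[1,[0.31,0.533,-0.17],[0,0,-18.8]],[1,[0.31,0.533,-0.18],[0,0,-18.8]],[1,[0.31,0.533,-0.18],[0,0,-18.8]]])

```text
time: 3.15
position: [0.4702, -0.0192, 0.0509]
tcp_rot: [-3.141, 0.072, 0.002]
contact_force: [-0.5, 0.0, -0.1]
gripper_width: 0.085
```

>>> jog_arm(deltas=[[1,[0,0,-0.015],[0,0,0]],[1,[0,0,-0.025],[0,0,0]],[1,[0,0,-0.032],[0,0,0]],[1,[0,0,-0.036],[0,0,0]],[1,[0,0,-0.036],[0,0,0]]])

```text
time: 3.65
position: [0.4705, -0.0191, 0.0153]
tcp_rot: [-3.141, 0.071, 0.0]
contact_force: [0.2, -0.1, 0.3]
gripper_width: 0.0855
```

```bash
python3 - <<'E'
from h import *
q=np.load("press.npy")
p=imaging.snapshot("top"); im=p["pixels"].astype(float)
# yellow line: ridge of yellowness
s=im[...,1:].min(2)-im[...,0]
R=[]
for r in range(190,222):
    x=s[r,280:300]; i=x.argmax()+280
    if x.max()>25:
        c=np.arange(i-2,i+3); w=np.clip(s[r,c]-8,0,None); R.append(((w*c).sum()/w.sum(),r))
X=inv2(q,unproj(p,R,.02))*1e3; print(len(R),np.polyfit(X[:,0],X[:,1],1),X[:,1].mean(),X[:,0].mean())
print(bot.get_obs()["contact_force"])
s=imaging.snapshot("scene"); uv=proj(s,[[.47,-.02,.03]])[0].astype(int); print(uv)
a=np.hstack([cv2.resize(z["pixels"][int(u[1])-60:int(u[1])+60,int(u[0])-60:int(u[0])+60],None,fx=3.3,fy=3.3,interpolation=2) for z,u in ((s,uv),(p,proj(p,[[.5,-.0,.03]])[0]))])
cv2.imwrite("pics/d.png",a)
E
```

```text
Traceback (most recent call last):
  File "h.py", line 10, in unproj
    K,d,R,t=cal(p); n=cv2.undistortPoints(np.asarray(uv,float).reshape(-1,1,2),K,d).reshape(-1,2)
                      ~~~~~~~~~~~~~~~~~~~^^^^^^^^^^^^^^^^^^^^^^^^^^^^^^^^^^^^^^^^^^
cv2.error: OpenCV(4.12.0) /io/opencv/modules/calib3d/src/undistort.dispatch.cpp:347: error: (-215:Assertion failed) CV_IS_MAT(_src) && CV_IS_MAT(_dst) && (_src->rows == 1 || _src->cols == 1) && (_dst->rows == 1 || _dst->cols == 1) && _src->cols + _src->rows - 1 == _dst->rows + _dst->cols - 1 && (CV_MAT_TYPE(_src->type) == CV_32FC2 || CV_MAT_TYPE(_src->type) == CV_64FC2) && (CV_MAT_TYPE(_dst->type) == CV_32FC2 || CV_MAT_TYPE(_dst->type) == CV_64FC2) in function 'cvUndistortPointsInternal'
```

>>> jog_arm(deltas=[[1,[0.005,0,0],[0,0,0]],[1,[0.01,-0.0005,0],[0,0,0]],[1,[0.014,-0.0006,0],[0,0,0]],[1,[0.018,-0.0008,0],[0,0,0]],[1,[0.022,-0.001,0],[0,0,0]],[1,[0.026,-0.0012,0],[0,0,0]],[1,[0.03,-0.0014,0],[0,0,0]],[1,[0.034,-0.0015,0],[0,0,0]],[1,[0.038,-0.0017,0],[0,0,0]],[1,[0.042,-0.0019,0],[0,0,0]],[1,[0.046,-0.0021,0],[0,0,0]],[1,[0.05,-0.0023,0],[0,0,0]],[1,[0.05,-0.0023,0],[0,0,0]]])

```text
time: 5.0
position: [0.5213, -0.0213, 0.0152]
tcp_rot: [-3.141, 0.07, -0.002]
contact_force: [0.9, 0.6, 0.4]
gripper_width: 0.0852
```

```bash
python3 - <<'E'
from h import *
q=np.load("press.npy")
p=imaging.snapshot("top"); im=cv2.imread("pics/top0.png").astype(float)
s=im[...,1:].min(2)-im[...,0]
R=[]
for r in range(197,221):
    x=s[r,282:299]; i=x.argmax()+282; c=np.arange(i-2,i+3); w=np.clip(s[r,c]-8,0,None)
    if w.sum()>8: R.append(((w*c).sum()/w.sum(),r))
print(len(R)); X=inv2(q,unproj(p,R,.02))*1e3; print(np.round(X[:,1],1),X[:,0].mean())
s=imaging.snapshot("scene"); 
S=[]
for z,P in ((s,[.55,-.02,.03]),(p,[.55,-.0,.03])):
    u=proj(z,[P])[0].astype(int); S.append(cv2.resize(z["pixels"][u[1]-60:u[1]+60,u[0]-60:u[0]+60],None,fx=3.3,fy=3.3,interpolation=2))
cv2.imwrite("pics/d.png",np.hstack(S))
E
```

```text
24
[ 0.3  0.1  0.2  0.3  0.1  0.1  0.9  0.8  0.8  1.3  1.1  0.8  0.5  0.3
 -0.   0.1  0.2 -0.   0.1  0.8  0.6  0.6  1.1  0.9] -139.5429924269087
```

View pics/d.png

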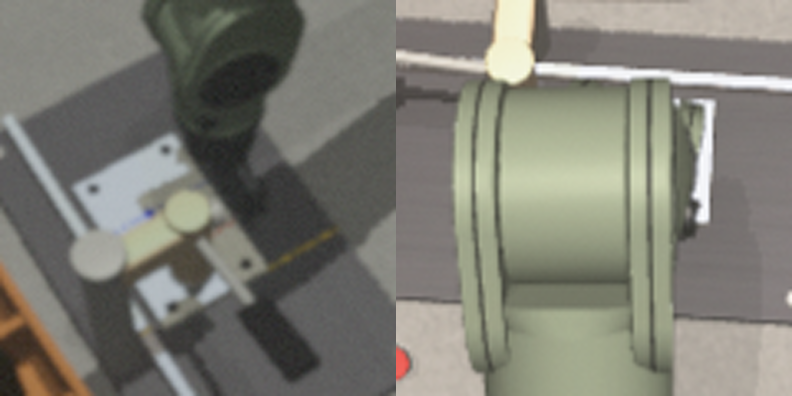

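The plate is nearly square to the fence now, with a narrow strip of bed left between its back edge and the fence (scene crop, near (70,190)). The yellow line lies at press y about 0.5 mm, so the press fit is good. I keep pushing.

>>> jog_arm(deltas=[[1,[0.003,0,0],[0,0,0]],[1,[0.006,-0.0003,0],[0,0,0]],[1,[0.008,-0.0004,0],[0,0,0]],[1,[0.009,-0.0004,0],[0,0,0]],[1,[0.01,-0.0005,0],[0,0,0]],[1,[0.011,-0.0005,0],[0,0,0]],[1,[0.011,-0.0005,0],[0,0,0]]])

```text
time: 5.8
position: [0.5316, -0.022, 0.0153]
tcp_rot: [-3.141, 0.071, -0.0]
contact_force: [-4.1, 0.1, 2.1]
gripper_width: 0.0855
```

>>> jog_arm(deltas=[[1,[0.001,0,0],[0,0,0]],[1,[0.002,0,0],[0,0,0]],[1,[0.002,0,0],[0,0,0]]])

```text
time: 6.1
position: [0.5337, -0.0219, 0.0153]
tcp_rot: [-3.141, 0.071, -0.0]
contact_force: [-2.7, 0.4, 1.2]
gripper_width: 0.0853
```

>>> jog_arm(deltas=[[1,[0.001,0,0],[0,0,0]],[1,[0.002,0,0],[0,0,0]],[1,[0.003,0,0],[0,0,0]],[1,[0.003,0,0],[0,0,0]]])

```text
time: 6.5
position: [0.5359, -0.022, 0.0152]
tcp_rot: [-3.141, 0.071, 0.002]
contact_force: [-7.3, -0.6, 4.0]
gripper_width: 0.0854
```

```bash
python3 - <<'E'
from h import *
q=np.load("press.npy"); o=bot.get_obs(); print(inv2(q,o["position"])*1e3,o["contact_force"])
s=imaging.snapshot("scene"); u=proj(s,[[.62,.0,.03]])[0].astype(int); v=s["pixels"].copy()
for X in ([[.055,-.3,.042],[.055,.185,.042]],[[.055,-.3,.02],[.055,.185,.02]],):
    cv2.polylines(v,[np.round(proj(s,se2(q,X))*16).astype(np.int32)],True,(0,255,0),1,cv2.LINE_AA,4)
c=[cv2.resize(z[u[1]-50:u[1]+50,u[0]-55:u[0]+45],None,fx=4,fy=4,interpolation=2) for z in (s["pixels"],v)]
cv2.imwrite("pics/e.png",np.hstack(c))
E
```

```text
[[ -84.12544374 -104.9150679    15.20996485]] [-7.33162262 -0.58783483  3.9583121 ]
```

View pics/e.png

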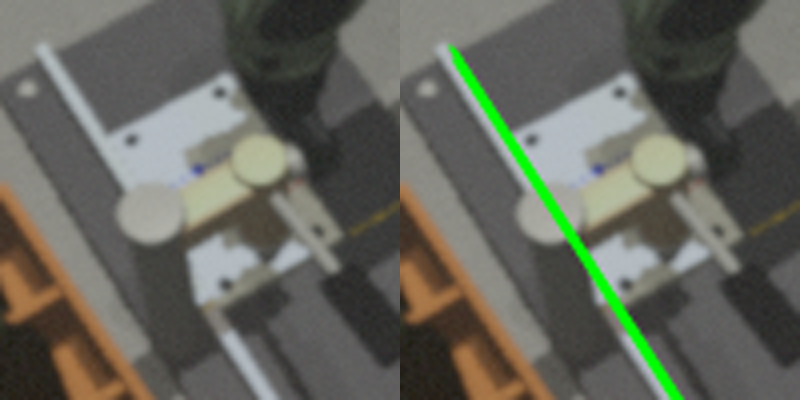

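Both ends of the back edge meet the fence in the crop: right end at (105,135), left end at (210,305), with no dark gap. I seat it a little more, then back off, lift clear and go round to the right side.

>>> jog_arm(deltas=[[1,[0.001,0,0],[0,0,0]],[1,[0.001,0,0],[0,0,0]],[1,[-0.01,0.0005,0],[0,0,0]],[1,[-0.035,0.001,0],[0,0,0]],[1,[-0.035,0.001,0.03],[0,0,0]],[1,[-0.035,-0.01,0.07],[0,0,0]],[1,[-0.035,-0.04,0.1],[0,0,0]],[1,[-0.035,-0.08,0.1],[0,0,0]],[1,[-0.03,-0.12,0.1],[0,0,0]],[1,[-0.02,-0.15,0.1],[0,0,0]],[1,[0,-0.175,0.1],[0,0,0]],[1,[0.03,-0.19,0.1],[0,0,0]],[1,[0.061,-0.195,0.1],[0,0,0]],[1,[0.061,-0.195,0.1],[0,0,0]]])

```text
time: 7.95
position: [0.6006, -0.2173, 0.1149]
tcp_rot: [3.14, -0.07, 0.005]
contact_force: [0.1, 0.3, -0.5]
gripper_width: 0.0855
```

```bash
cat > m.py <<'E'
from h import *
import sys
def measure(p,q,s0,show=None):
    im=p["pixels"]; P=np.array(PL+MK)+[0,0,.02]; g=proj(p,se2(s0,P))
    uv=[spot(im,spot(im,g[4],"r",7),"r"),spot(im,spot(im,g[5],"b",7),"b")]
    w=((im.min(2)>120)).astype(np.uint8); return np.array(uv)
E
python3 - <<'E'
from m import *
q=np.load("press.npy"); o=bot.get_obs(); print(inv2(q,o["position"])*1e3,o["contact_force"])
p=imaging.snapshot("top"); im=p["pixels"]
s0=se2(q,[[-.010,-.107,0]])[0]; 
P=np.array(PL+MK)+[0,0,.02]; g=proj(p,se2([s0[0],s0[1],q[2]],P)); print(np.round(g,1).tolist())
cv2.imwrite("pics/f.png",cv2.resize(im[110:240,220:400],None,fx=4.4,fy=4.4,interpolation=2))
for k,c in ((4,"r"),(5,"b")):
    u=spot(im,g[k],c,6); print(c,np.round(u,1),np.round(inv2(q,unproj(p,[u],.034))*1e3,1))
E
```

```text
[[ -10.69258718 -297.13916386  114.94761477]] [ 0.14731231  0.2690186  -0.51145835]
[[297.2, 152.3], [355.3, 156.0], [353.4, 193.0], [294.3, 189.1], [315.0, 168.9], [332.5, 170.1]]
r [311.7 168. ] [[  2.5 -60.8  34. ]]
b [329.4 169.2] [[   2.4 -121.3   34. ]]
```

View pics/f.png

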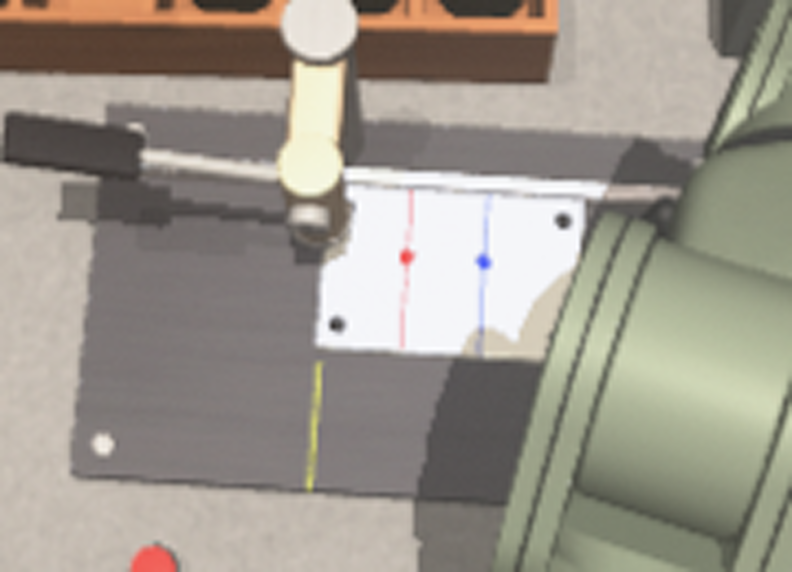

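The plate is flush: red mark at (311.7,168.0) px and blue at (329.4,169.2), both at the same press x. The red mark still needs about +61 mm along the fence. I lower beside the right edge and push with the left finger's outer side, with a slight bias towards the fence.

>>> jog_arm(deltas=[[1,[-0.001,0,-0.04],[0,0,0]],[1,[-0.003,0,-0.08],[0,0,0]],[1,[-0.003,0,-0.1],[0,0,0]],[1,[-0.003,0,-0.1],[0,0,0]],[1,[-0.002,0.01,-0.1],[0,0,0]],[1,[-0.001,0.02,-0.1],[0,0,0]],[1,[0,0.03,-0.1],[0,0,0]],[1,[0.001,0.036,-0.1],[0,0,0]],[1,[0.002,0.042,-0.1],[0,0,0]],[1,[0.003,0.048,-0.1],[0,0,0]],[1,[0.004,0.054,-0.1],[0,0,0]],[1,[0.005,0.06,-0.1],[0,0,0]],[1,[0.006,0.066,-0.1],[0,0,0]],[1,[0.007,0.072,-0.1],[0,0,0]],[1,[0.008,0.078,-0.1],[0,0,0]],[1,[0.009,0.084,-0.1],[0,0,0]],[1,[0.01,0.09,-0.1],[0,0,0]],[1,[0.011,0.094,-0.1],[0,0,0]],[1,[0.011,0.094,-0.1],[0,0,0]]])

```text
time: 9.9
position: [0.6082, -0.1227, 0.0151]
tcp_rot: [3.141, -0.071, -0.001]
contact_force: [0.9, 0.0, 0.5]
gripper_width: 0.0854
```

```bash
python3 - <<'E'
from m import *
q=np.load("press.npy"); o=bot.get_obs(); print(inv2(q,o["position"])*1e3,o["contact_force"])
p=imaging.snapshot("top"); im=p["pixels"].astype(float)
H=cv2.cvtColor(p["pixels"],cv2.COLOR_BGR2HSV)
g=proj(p,se2(q,[[0,-.005,.034],[0,-.065,.034]])); print(np.round(g,1).tolist())
for c,k in (("r",0),("b",1)):
    u=spot(im,g[k],c,6); print(c,np.round(u,1),np.round(inv2(q,unproj(p,[u],.034))*1e3,1))
cv2.imwrite("pics/g.png",cv2.resize(p["pixels"][110:240,220:400],None,fx=4.4,fy=4.4,interpolation=2))
E
```

```text
[[  -7.4114208  -202.28761092   15.10098319]] [0.90271476 0.01135988 0.53590621]
[[295.4, 167.7], [312.9, 168.8]]
r [299.7 167.1] [[  2.8 -19.7  34. ]]
b [309.5 168.1] [[  1.7 -53.3  34. ]]
```

View pics/g.png

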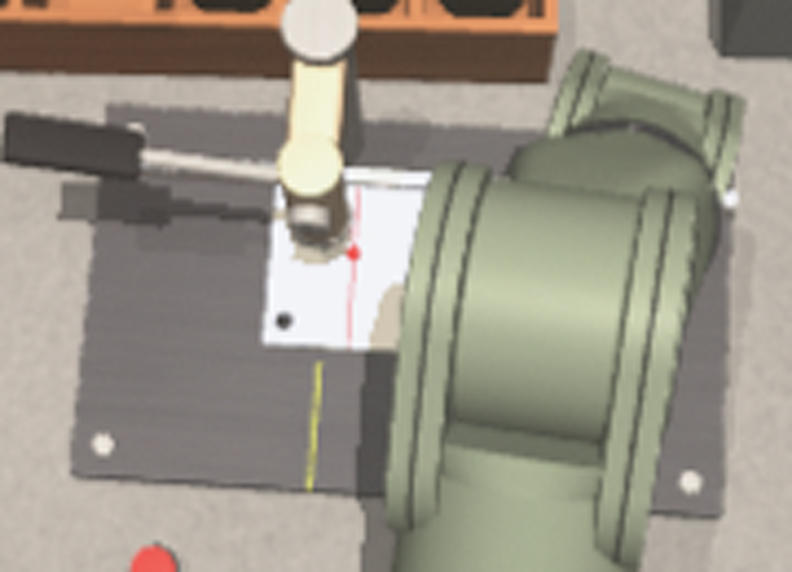

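>>> jog_arm(deltas=[[1,[0.0005,0.004,0],[0,0,0]],[1,[0.001,0.008,0],[0,0,0]],[1,[0.0015,0.011,0],[0,0,0]],[1,[0.002,0.013,0],[0,0,0]],[1,[0.002,0.015,0],[0,0,0]],[1,[0.002,0.016,0],[0,0,0]],[1,[0.002,0.016,0],[0,0,0]]])

```text
time: 10.65
position: [0.6101, -0.1074, 0.0152]
tcp_rot: [3.14, -0.072, -0.001]
contact_force: [-2.6, -4.4, -0.4]
gripper_width: 0.0854
```

```bash
cat > line.py <<'E'
from m import *
def lines(p,q,col,y0,xr=(-70,-12)):
    """y (press, mm) of a plate line minus that of the yellow bed line; col 'r'/'b', y0 guess mm"""
    im=p["pixels"].astype(float); a,b=(2,0) if col=="r" else (0,2)
    def ridge(ch,xs,z,y0,w,th):
        ts=np.arange(-w,w+.01,.5); out=[]
        for x in xs:
            u=proj(p,se2(q,[[x/1e3,(y0+t)/1e3,z] for t in ts])).astype(np.float32)
            v=cv2.remap(ch.astype(np.float32),u[:,0],u[:,1],1).ravel(); v=v-np.median(v)
            i=v.argmax()
            if v[i]<th: continue
            s=np.abs(ts-ts[i])<5; k=np.clip(v[s]-.3*v[i],0,None); out.append((x,y0+(k*ts[s]).sum()/k.sum()))
        return np.array(out)
    L=ridge(im[...,a]-im[...,1] if col=="r" else im[...,0]-im[...,2],np.arange(xr[0],xr[1],3),.034,y0,14,8)
    Y=ridge(im[...,1:].min(2)-im[...,0],np.arange(-178,-90,3),.02,0,10,10)
    fl=np.polyfit(L[:,0],L[:,1],1) if len(L)>3 else None
    print(col,"n",len(L),"line y",np.round(np.median(L[:,1]),2) if len(L) else None,"slope deg",None if fl is None else np.round(np.degrees(fl[0]),2),"| yellow n",len(Y),np.round(np.median(Y[:,1]),2) if len(Y) else None, np.round(L[:,1],1).tolist() if len(L) else "")
E
python3 - <<'E'
from line import *
q=np.load("press.npy"); o=bot.get_obs(); print(inv2(q,o["position"])*1e3,o["contact_force"])
p=imaging.snapshot("top"); lines(p,q,"r",-6)
cv2.imwrite("pics/i.png",cv2.resize(p["pixels"][110:240,220:400],None,fx=4.4,fy=4.4,interpolation=2))
E
```

```text
[[  -6.21663615 -186.86510287   15.16168484]] [-2.60539536 -4.38773698 -0.37488447]
r n 20 line y -5.22 slope deg -0.13 | yellow n 30 0.39 [-5.4, -5.3, -5.1, -4.8, -4.7, -4.9, -5.3, -5.0, -5.0, -5.7, -6.5, -6.3, -6.1, -5.8, -5.7, -5.4, -5.2, -5.0, -4.8, -4.6]
```

The red line is 5.6 mm short and square to the fence (−0.13°).

>>> jog_arm(deltas=[[1,[0.0005,0.002,0],[0,0,0]],[1,[0.0007,0.0035,0],[0,0,0]],[1,[0.001,0.0045,0],[0,0,0]],[1,[0.001,0.0055,0],[0,0,0]],[1,[0.001,0.0055,0],[0,0,0]]])

```text
time: 11.2
position: [0.611, -0.1019, 0.0152]
tcp_rot: [3.14, -0.072, -0.001]
contact_force: [-2.5, -5.1, -0.2]
gripper_width: 0.0855
```

```bash
python3 - <<'E'
from line import *
q=np.load("press.npy"); o=bot.get_obs(); print(inv2(q,o["position"])*1e3,o["contact_force"])
p=imaging.snapshot("top"); lines(p,q,"r",0)
E
```

```text
[[  -5.47443911 -181.33638379   15.18294013]] [-2.54400397 -5.09012625 -0.21859574]
r n 20 line y 0.17 slope deg 0.49 | yellow n 30 0.36 [0.1, 0.3, 0.5, -0.2, -1.1, -1.0, -0.7, -0.5, -0.3, -0.0, 0.2, 0.4, 0.7, 0.9, 0.8, 0.2, 0.5, 0.7, -0.0, -1.0]
```

The red line is within 0.2 mm of the needle line. I retract, shut the fingers, and carry the tool in front of the press to the lever side.

>>> jog_arm(deltas=[[1,[-0.0005,-0.008,0],[0,0,0]],[1,[-0.001,-0.025,0.005],[0,0,0]],[1,[-0.01,-0.03,0.045],[0,0,0]],[-1,[-0.03,-0.03,0.085],[0,0,0]],[-1,[-0.06,-0.03,0.125],[0,0,0]],[-1,[-0.09,-0.03,0.165],[0,0,0]],[-1,[-0.115,-0.02,0.205],[0,0,0]],[-1,[-0.12,0.0,0.25],[0,0,0]],[-1,[-0.12,0.03,0.28],[0,0,0]],[-1,[-0.12,0.07,0.29],[0,0,0]],[-1,[-0.12,0.11,0.29],[0,0,0]],[-1,[-0.12,0.15,0.29],[0,0,0]],[-1,[-0.12,0.19,0.29],[0,0,0]],[-1,[-0.12,0.23,0.29],[0,0,0]],[-1,[-0.12,0.27,0.29],[0,0,0]],[-1,[-0.12,0.31,0.29],[0,0,0]],[-1,[-0.12,0.34,0.29],[0,0,0]],[-1,[-0.12,0.34,0.29],[0,0,0]]])

```text
time: 13.05
position: [0.4912, 0.2416, 0.3052]
tcp_rot: [-3.139, 0.065, 0.0]
contact_force: [0.1, -1.2, 1.0]
gripper_width: 0.0
```

```bash
python3 - <<'E'
from line import *
q=np.load("press.npy"); o=bot.get_obs(); print(inv2(q,o["position"])*1e3,o["gripper_width"])
p=imaging.snapshot("top"); lines(p,q,"r",0); lines(p,q,"b",-60)
v=p["pixels"].copy()
def pad(a): return [[dx,(c)*np.cos(a)-.007*np.sin(a),.215+c*np.sin(a)+.007*np.cos(a)] for dx,c in ((-.017,.12),(.017,.12),(.017,.21),(-.017,.21))]
for a in (.25,): cv2.polylines(v,[np.round(proj(p,se2(q,pad(a)))*16).astype(np.int32)],True,(0,255,0),1,cv2.LINE_AA,4)
cv2.imwrite("pics/j.png",cv2.resize(v[105:240,215:395],None,fx=4.4,fy=4.4,interpolation=2))
E
```

```text
[[-140.69816866  156.37136943  305.23315105]] 2.4039897358973542e-06
r n 20 line y 0.14 slope deg 0.62 | yellow n 30 0.37 [0.1, 0.3, 0.4, -0.3, -1.2, -1.0, -0.8, -0.5, -0.3, -0.0, 0.2, 0.4, 0.6, 0.8, 0.9, 0.6, 0.5, 0.6, -0.0, -1.0]
b n 20 line y -59.59 slope deg -0.5 | yellow n 30 0.37 [-59.6, -59.5, -59.3, -59.1, -59.0, -59.4, -59.6, -59.6, -60.3, -61.1, -61.0, -60.8, -60.6, -60.4, -60.2, -60.0, -59.8, -59.6, -59.4, -59.2]
```

View pics/j.png

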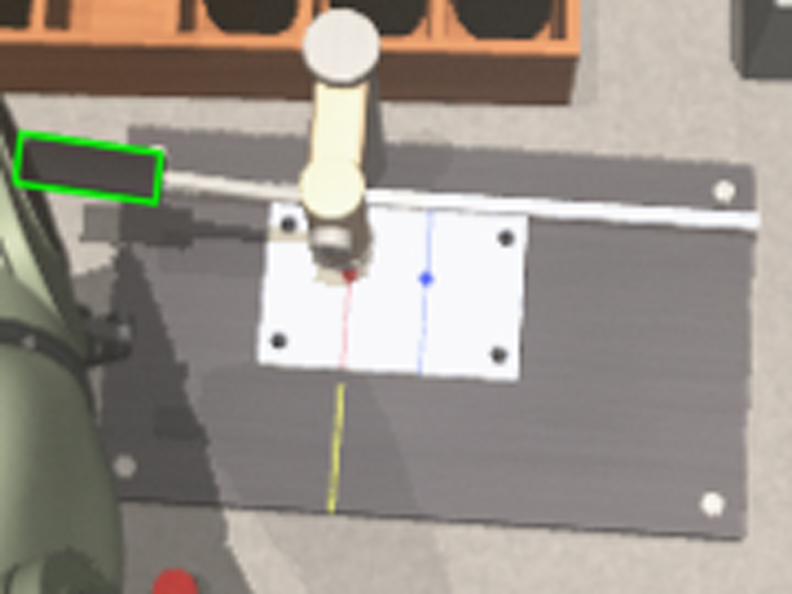

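The plate is flush, the red line meets the yellow one at about (343,370), and the lever grip sits where predicted. I move over the grip and start down onto it.

>>> jog_arm(deltas=[[-1,[0.03,-0.0006,0],[0,0,0]],[-1,[0.065,-0.001,0],[0,0,0]],[-1,[0.1,-0.002,0],[0,0,0]],[-1,[0.13,-0.0028,0],[0,0,0]],[-1,[0.1417,-0.0028,0],[0,0,0]],[-1,[0.1417,-0.0028,-0.02],[0,0,0]],[-1,[0.1417,-0.0028,-0.034],[0,0,0]],[-1,[0.1417,-0.0028,-0.044],[0,0,0]],[-1,[0.1417,-0.0028,-0.05],[0,0,0]],[-1,[0.1417,-0.0028,-0.05],[0,0,0]]])

```text
time: 14.1
position: [0.6335, 0.2349, 0.2554]
tcp_rot: [3.14, -0.072, 0.001]
contact_force: [0.2, -1.3, 3.3]
gripper_width: 0.0
```

>>> jog_arm(deltas=[[-1,[0,0,-0.006],[0,0,0]],[-1,[0,0,-0.013],[0,0,0]],[-1,[0,0,-0.02],[0,0,0]],[-1,[0,0,-0.027],[0,0,0]],[-1,[0,0,-0.034],[0,0,0]],[-1,[0,0,-0.041],[0,0,0]],[-1,[0,0,-0.048],[0,0,0]],[-1,[0,0,-0.055],[0,0,0]],[-1,[0,0,-0.061],[0,0,0]],[-1,[0,0,-0.066],[0,0,0]],[-1,[0,0,-0.069],[0,0,0]],[-1,[0,0,-0.072],[0,0,0]],[-1,[0,0,-0.072],[0,0,0]]])

```text
time: 15.4
position: [0.6334, 0.2346, 0.184]
tcp_rot: [3.14, -0.072, 0.001]
contact_force: [-5.3, -3.7, 19.9]
gripper_width: -0.0
```

>>> jog_arm(deltas=[[-1,[0,0,-0.001],[0,0,0]],[-1,[0,0,-0.001],[0,0,0]]])

```text
time: 15.6
position: [0.6335, 0.2346, 0.1836]
tcp_rot: [3.14, -0.073, 0.002]
contact_force: [-7.5, -5.0, 27.0]
gripper_width: 0.0002
```

The force jumps to 27 N with almost no travel at z=0.1836 m, so the lever is at its stop. I let it come back up gently and retract to the right.

>>> jog_arm(deltas=[[-1,[0,0,0.005],[0,0,0]],[-1,[0,0,0.013],[0,0,0]],[-1,[0,0,0.021],[0,0,0]],[-1,[0,0,0.029],[0,0,0]],[-1,[0,0,0.037],[0,0,0]],[-1,[0,0,0.045],[0,0,0]],[-1,[0,0,0.053],[0,0,0]],[-1,[0,0,0.061],[0,0,0]],[-1,[0,0,0.069],[0,0,0]],[-1,[0,0,0.077],[0,0,0]],[-1,[0,0,0.085],[0,0,0]],[-1,[0,0,0.1],[0,0,0]],[-1,[0,0,0.122],[0,0,0]],[-1,[-0.03,0,0.122],[0,0,0]],[-1,[-0.07,0,0.122],[0,0,0]],[-1,[-0.11,0,0.122],[0,0,0]],[-1,[-0.142,0.003,0.122],[0,0,0]],[-1,[-0.142,0.003,0.122],[0,0,0]]])

```text
time: 17.4
position: [0.488, 0.24, 0.3054]
tcp_rot: [-3.139, 0.067, 0.001]
contact_force: [0.2, -0.2, 0.6]
gripper_width: 0.0
```

```bash
python3 - <<'E'
from line import *
q=np.load("press.npy"); o=bot.get_obs(); print(o["time"],o["position"],inv2(q,o["position"])*1e3)
p=imaging.snapshot("top"); lines(p,q,"r",0); lines(p,q,"b",-60)
v=p["pixels"].copy()
def pad(a): return [[dx,(c)*np.cos(a)-.007*np.sin(a),.215+c*np.sin(a)+.007*np.cos(a)] for dx,c in ((-.017,.12),(.017,.12),(.017,.21),(-.017,.21))]
cv2.polylines(v,[np.round(proj(p,se2(q,pad(.25)))*16).astype(np.int32)],True,(0,255,0),1,cv2.LINE_AA,4)
cv2.imwrite("pics/k.png",cv2.resize(v[105:240,215:395],None,fx=4.4,fy=4.4,interpolation=2))
E
```

```text
17.4 [0.48800692 0.2400167  0.3053975 ] [[-143.86631401  154.65329052  305.39750189]]
r n 20 line y 0.16 slope deg 0.58 | yellow n 30 0.37 [0.2, 0.3, 0.4, -0.3, -1.2, -1.0, -0.8, -0.5, -0.3, -0.1, 0.1, 0.4, 0.7, 0.8, 0.9, 0.5, 0.5, 0.7, -0.0, -1.0]
b n 20 line y -59.57 slope deg -0.54 | yellow n 30 0.37 [-59.5, -59.5, -59.3, -59.1, -59.0, -59.3, -59.5, -59.5, -60.3, -61.2, -61.0, -60.8, -60.6, -60.3, -60.2, -60.0, -59.8, -59.6, -59.4, -59.2]
```

View pics/k.png

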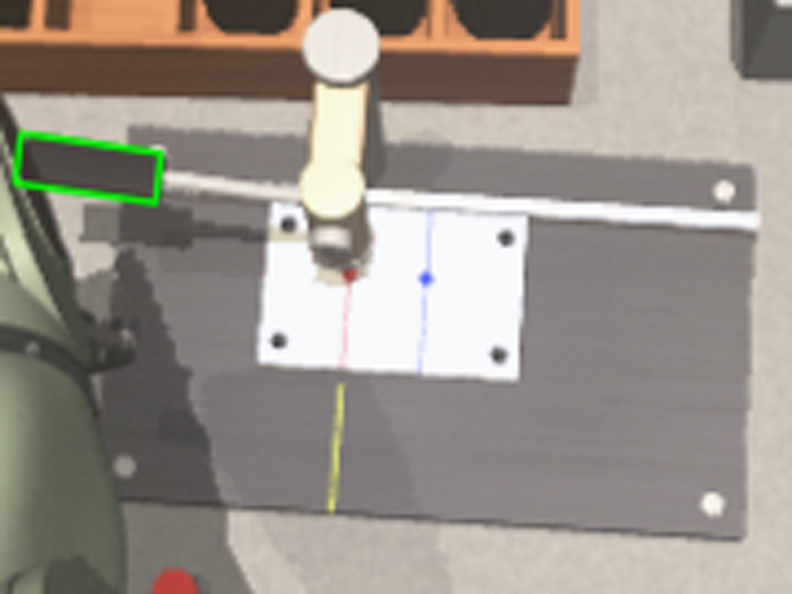

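The lever is back up, with the grip on its rest outline, and the plate has not moved. I go back round to the right edge.

>>> jog_arm(deltas=[[-1,[0,-0.03,0],[0,0,0]],[-1,[0,-0.07,0],[0,0,0]],[-1,[0,-0.11,0],[0,0,0]],[-1,[0,-0.15,0],[0,0,0]],[-1,[0,-0.19,0],[0,0,0]],[-1,[0,-0.23,0],[0,0,0]],[-1,[0,-0.27,0],[0,0,0]],[-1,[0,-0.31,-0.01],[0,0,0]],[1,[0.005,-0.345,-0.04],[0,0,0]],[1,[0.02,-0.37,-0.08],[0,0,0]],[1,[0.045,-0.38,-0.12],[0,0,0]],[1,[0.075,-0.38,-0.16],[0,0,0]],[1,[0.105,-0.38,-0.19],[0,0,0]],[1,[0.116,-0.38,-0.22],[0,0,0]],[1,[0.116,-0.38,-0.25],[0,0,0]],[1,[0.116,-0.38,-0.275],[0,0,0]],[1,[0.116,-0.38,-0.285],[0,0,0]],[1,[0.116,-0.38,-0.29],[0,0,0]],[1,[0.116,-0.38,-0.29],[0,0,0]]])

```text
time: 19.35
position: [0.6075, -0.1415, 0.0145]
tcp_rot: [-3.141, 0.072, -0.001]
contact_force: [0.3, -0.1, 0.1]
gripper_width: 0.0854
```

```bash
python3 - <<'E'
from line import *
q=np.load("press.npy"); o=bot.get_obs(); print(o["time"],o["position"],inv2(q,o["position"])*1e3,o["contact_force"])
p=imaging.snapshot("top"); lines(p,q,"r",0)
E
```

```text
19.35 [ 0.60747599 -0.14151428  0.01452129] [[  -7.24691632 -221.07784494   14.52129481]] [ 0.2967688  -0.0721691   0.12515338]
r n 20 line y 0.17 slope deg 0.54 | yellow n 30 0.38 [0.2, 0.4, 0.5, -0.2, -1.1, -1.0, -0.7, -0.5, -0.3, -0.0, 0.2, 0.5, 0.7, 0.9, 0.9, 0.5, 0.5, 0.6, -0.0, -0.9]
```

The red line is unchanged. Before the longer push I check the clearance between the wrist and the press head.

```bash
python3 - <<'E'
from h import *
q=np.load("press.npy"); o=bot.get_obs(); t=o["position"]; S=[]
for n in ("scene","top"):
    p=imaging.snapshot(n); v=cv2.resize(p["pixels"],None,fx=3,fy=3,interpolation=2)
    for z in (.1,.15,.2,.25,.3,.35,.4):
        u=proj(p,[[t[0],t[1],z]])[0]*3; cv2.circle(v,tuple(u.astype(int)),3,(0,0,255),-1); cv2.putText(v,f"{z*100:.0f}",tuple((u+[5,3]).astype(int)),0,.4,(0,0,255),1)
    c=(proj(p,[[t[0]+.02,t[1]+.05,.15]])[0]*3).astype(int); S.append(v[c[1]-250:c[1]+250,c[0]-200:c[0]+200])
cv2.imwrite("pics/l.png",np.hstack(S))
E
```

```text
(no output)
```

View pics/l.png

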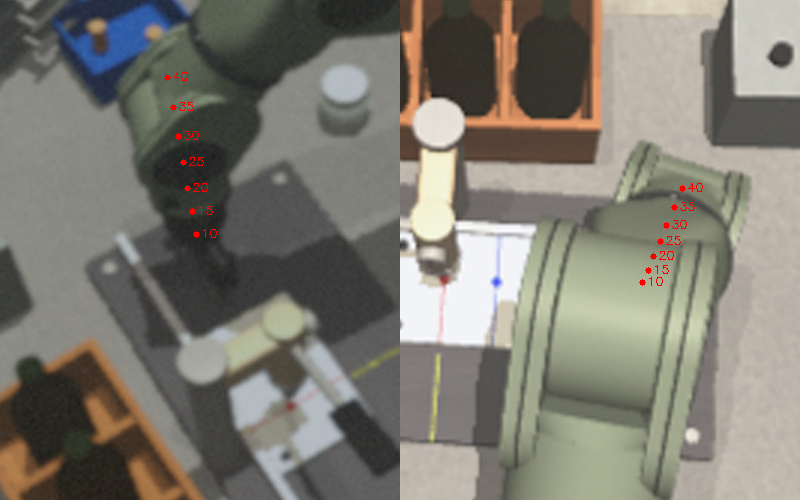

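In the crop the wrist below z=0.25 m is only about 50 mm in radius around the tool axis. The wide forearm sits above 0.3 m, so it clears the 0.25 m head with the tool at y −121 mm. I push on.

>>> jog_arm(deltas=[[1,[0.001,0.01,0.0005],[0,0,0]],[1,[0.0015,0.02,0.0005],[0,0,0]],[1,[0.002,0.03,0.0005],[0,0,0]],[1,[0.0025,0.036,0.0005],[0,0,0]],[1,[0.003,0.042,0.0005],[0,0,0]],[1,[0.0035,0.048,0.0005],[0,0,0]],[1,[0.004,0.054,0.0005],[0,0,0]],[1,[0.005,0.06,0.0005],[0,0,0]],[1,[0.0055,0.066,0.0005],[0,0,0]],[1,[0.006,0.072,0.0005],[0,0,0]],[1,[0.007,0.078,0.0005],[0,0,0]],[1,[0.0075,0.083,0.0005],[0,0,0]],[1,[0.008,0.087,0.0005],[0,0,0]],[1,[0.0083,0.09,0.0005],[0,0,0]],[1,[0.0085,0.093,0.0005],[0,0,0]],[1,[0.0087,0.094,0.0005],[0,0,0]],[1,[0.0087,0.094,0.0005],[0,0,0]]])

```text
time: 21.2
position: [0.6151, -0.048, 0.0146]
tcp_rot: [3.139, -0.072, -0.002]
contact_force: [-4.0, -4.7, 0.4]
gripper_width: 0.0851
```

```bash
python3 - <<'E'
from line import *
q=np.load("press.npy"); o=bot.get_obs(); print(o["time"],o["position"],inv2(q,o["position"])*1e3,o["contact_force"])
p=imaging.snapshot("top"); lines(p,q,"b",-6); lines(p,q,"r",54)
E
```

```text
21.2 [ 0.61512231 -0.04798799  0.01458862] [[  -3.84259681 -127.30128522   14.58862075]] [-3.97191171 -4.71254737  0.39291291]
b n 20 line y 3.54 slope deg 4.03 | yellow n 0 None [0.9, 1.2, 1.4, 1.6, 2.0, 2.4, 2.6, 2.7, 3.1, 3.4, 3.6, 3.9, 4.3, 4.1, 4.1, 4.3, 4.3, 4.4, 4.6, 5.0]
r n 20 line y 54.04 slope deg 0.15 | yellow n 0 None [54.3, 54.4, 53.6, 52.9, 53.1, 53.4, 53.6, 53.9, 54.2, 54.4, 54.7, 54.9, 55.0, 54.6, 54.6, 54.5, 53.7, 53.1, 53.3, 53.6]
```

The blue line is hidden by the arm. From the red line (54.0, wanted about 60.1) I still need +6 mm.

>>> jog_arm(deltas=[[1,[0.0003,0.002,0],[0,0,0]],[1,[0.0006,0.004,0],[0,0,0]],[1,[0.001,0.005,0],[0,0,0]],[1,[0.001,0.006,0],[0,0,0]],[1,[0.001,0.006,0],[0,0,0]]])

```text
time: 21.75
position: [0.6162, -0.0418, 0.0146]
tcp_rot: [3.14, -0.072, -0.002]
contact_force: [-2.5, -3.6, -0.5]
gripper_width: 0.0854
```

```bash
python3 - <<'E'
from line import *
q=np.load("press.npy"); o=bot.get_obs(); print(o["time"],inv2(q,o["position"])*1e3,o["contact_force"])
p=imaging.snapshot("top"); lines(p,q,"r",60)
E
```

```text
21.75 [[  -3.05372199 -121.10031329   14.55142148]] [-2.52650617 -3.59641876 -0.48092516]
r n 20 line y 60.09 slope deg 0.39 | yellow n 0 None [59.0, 59.2, 59.4, 59.7, 59.9, 60.2, 60.4, 60.7, 61.0, 61.2, 61.0, 60.3, 60.5, 60.1, 59.3, 59.4, 59.6, 59.9, 60.1, 60.4]
```

>>> jog_arm(deltas=[[1,[-0.0005,-0.008,0],[0,0,0]],[1,[-0.001,-0.03,0.003],[0,0,0]],[1,[-0.004,-0.06,0.025],[0,0,0]],[-1,[-0.03,-0.08,0.06],[0,0,0]],[-1,[-0.06,-0.09,0.1],[0,0,0]],[-1,[-0.09,-0.09,0.14],[0,0,0]],[-1,[-0.115,-0.08,0.18],[0,0,0]],[-1,[-0.125,-0.06,0.225],[0,0,0]],[-1,[-0.128,-0.03,0.265],[0,0,0]],[-1,[-0.128,0.01,0.285],[0,0,0]],[-1,[-0.128,0.05,0.29],[0,0,0]],[-1,[-0.128,0.09,0.29],[0,0,0]],[-1,[-0.128,0.13,0.29],[0,0,0]],[-1,[-0.128,0.17,0.29],[0,0,0]],[-1,[-0.128,0.21,0.29],[0,0,0]],[-1,[-0.128,0.25,0.29],[0,0,0]],[-1,[-0.128,0.28,0.29],[0,0,0]],[-1,[-0.128,0.282,0.29],[0,0,0]],[-1,[-0.128,0.282,0.29],[0,0,0]]])

```text
time: 23.7
position: [0.4888, 0.2406, 0.3046]
tcp_rot: [3.141, -0.07, -0.0]
contact_force: [0.1, -0.5, -0.7]
gripper_width: 0.0
```

```bash
python3 - <<'E'
from line import *
q=np.load("press.npy"); o=bot.get_obs(); print(o["time"],o["position"],inv2(q,o["position"])*1e3)
p=imaging.snapshot("top"); lines(p,q,"b",0); lines(p,q,"r",60)
cv2.imwrite("pics/m.png",cv2.resize(p["pixels"][105:240,215:395],None,fx=4.4,fy=4.4,interpolation=2))
E
```

```text
23.7 [0.48884986 0.24064238 0.30462007] [[-143.05257019  155.31648916  304.62006513]]
b n 20 line y 0.45 slope deg -0.14 | yellow n 30 0.37 [1.3, 1.1, 0.6, 0.7, 0.1, -0.9, -0.8, -0.5, -0.3, -0.0, 0.2, 0.4, 0.6, 0.9, 1.1, 1.1, 0.5, 0.6, 0.3, -0.9]
r n 20 line y 60.11 slope deg 0.49 | yellow n 30 0.37 [58.9, 59.2, 59.4, 59.6, 59.9, 60.1, 60.4, 60.7, 60.9, 61.1, 61.2, 60.6, 60.9, 60.2, 59.3, 59.3, 59.6, 59.8, 60.1, 60.4]
```

View pics/m.png

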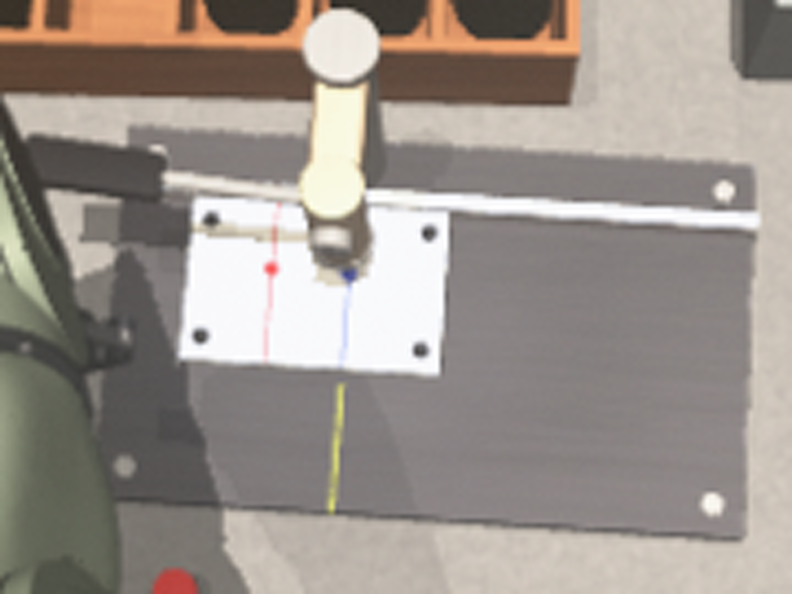

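The blue line meets the yellow one at about (343,365), 0.1 mm apart. The plate is flush and the lever is up, so I punch blue.

>>> jog_arm(deltas=[[-1,[0.03,-0.0006,0],[0,0,0]],[-1,[0.065,-0.001,0],[0,0,0]],[-1,[0.1,-0.002,0],[0,0,0]],[-1,[0.13,-0.003,0],[0,0,0]],[-1,[0.1445,-0.0035,0],[0,0,0]],[-1,[0.1445,-0.0035,-0.02],[0,0,0]],[-1,[0.1445,-0.0035,-0.034],[0,0,0]],[-1,[0.1445,-0.0035,-0.044],[0,0,0]],[-1,[0.1445,-0.0035,-0.052],[0,0,0]],[-1,[0.1445,-0.0035,-0.059],[0,0,0]],[-1,[0.1445,-0.0035,-0.067],[0,0,0]],[-1,[0.1445,-0.0035,-0.075],[0,0,0]],[-1,[0.1445,-0.0035,-0.083],[0,0,0]],[-1,[0.1445,-0.0035,-0.091],[0,0,0]],[-1,[0.1445,-0.0035,-0.099],[0,0,0]],[-1,[0.1445,-0.0035,-0.106],[0,0,0]],[-1,[0.1445,-0.0035,-0.112],[0,0,0]],[-1,[0.1445,-0.0035,-0.117],[0,0,0]],[-1,[0.1445,-0.0035,-0.12],[0,0,0]],[-1,[0.1445,-0.0035,-0.12],[0,0,0]]])

```text
time: 25.75
position: [0.6335, 0.2364, 0.1844]
tcp_rot: [3.14, -0.072, 0.0]
contact_force: [-0.7, -1.7, 7.9]
gripper_width: -0.0002
```

>>> jog_arm(deltas=[[-1,[0,0,-0.0015],[0,0,0]],[-1,[0,0,-0.0025],[0,0,0]],[-1,[0,0,-0.0025],[0,0,0]]])

```text
time: 26.05
position: [0.6336, 0.2362, 0.1834]
tcp_rot: [3.14, -0.072, 0.002]
contact_force: [-5.8, -5.2, 24.0]
gripper_width: -0.0001
```

The stop is reached again: 24 N at z=0.1834 m. I let the lever up and retract.

>>> jog_arm(deltas=[[-1,[0,0,0.005],[0,0,0]],[-1,[0,0,0.013],[0,0,0]],[-1,[0,0,0.021],[0,0,0]],[-1,[0,0,0.029],[0,0,0]],[-1,[0,0,0.037],[0,0,0]],[-1,[0,0,0.045],[0,0,0]],[-1,[0,0,0.053],[0,0,0]],[-1,[0,0,0.061],[0,0,0]],[-1,[0,0,0.069],[0,0,0]],[-1,[0,0,0.077],[0,0,0]],[-1,[0,0,0.085],[0,0,0]],[-1,[0,0,0.1],[0,0,0]],[-1,[0,0,0.122],[0,0,0]],[-1,[-0.03,0,0.122],[0,0,0]],[-1,[-0.07,0,0.122],[0,0,0]],[-1,[-0.11,0,0.122],[0,0,0]],[-1,[-0.145,0.003,0.122],[0,0,0]],[-1,[-0.145,0.003,0.122],[0,0,0]]])

```text
time: 27.85
position: [0.4849, 0.2414, 0.3053]
tcp_rot: [-3.139, 0.067, 0.002]
contact_force: [0.6, 0.5, 0.1]
gripper_width: 0.0002
```

```bash
python3 - <<'E'
from line import *
q=np.load("press.npy"); o=bot.get_obs(); print(o["time"],o["position"],o["contact_force"])
p=imaging.snapshot("top"); lines(p,q,"b",0); lines(p,q,"r",60)
cv2.imwrite("pics/n.png",cv2.resize(p["pixels"][105:285,160:425],None,fx=3,fy=3,interpolation=2))
E
```

```text
27.85 [0.48486767 0.24144859 0.30532178] [0.62385487 0.53383568 0.05103775]
b n 20 line y 0.45 slope deg -0.11 | yellow n 30 0.38 [1.2, 1.0, 0.6, 0.7, 0.1, -0.9, -0.8, -0.5, -0.3, -0.0, 0.2, 0.4, 0.6, 0.9, 1.1, 1.1, 0.5, 0.6, 0.3, -0.9]
r n 20 line y 60.14 slope deg 0.5 | yellow n 30 0.38 [59.0, 59.2, 59.4, 59.6, 59.9, 60.2, 60.4, 60.7, 60.9, 61.2, 61.2, 60.6, 60.9, 60.3, 59.3, 59.3, 59.6, 59.9, 60.1, 60.4]
```

View pics/n.png

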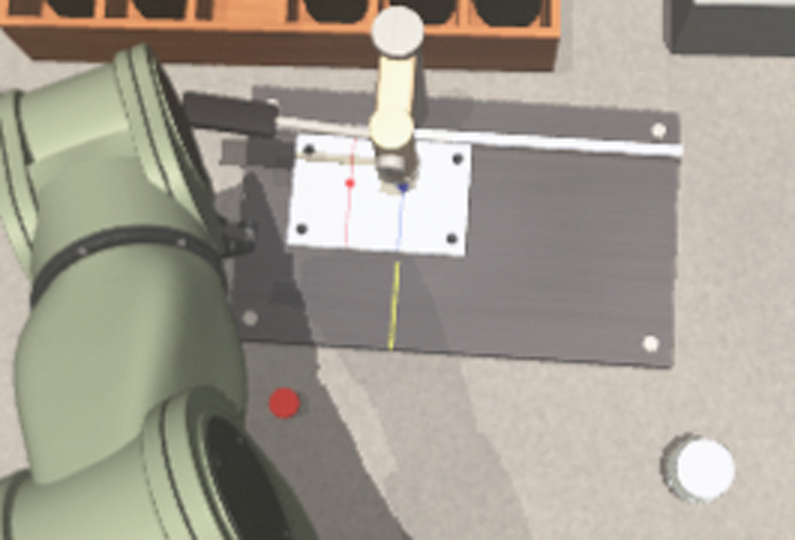

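The lever is up, with the grip at (230,112). The blue line still meets the yellow one at about (400,255), the plate is flush, and the stopper (284,403) and jar (700,468) are where they were. The robot touches nothing, so I hand in.

```bash
python3 -c "
from bench import bot
print(bot.sign_off())"
```

```text
the job is handed in; nothing more can be done
None
```

I punched the red mark and then the blue mark, and handed the job in at about 28 s of robot time. The plate is flush on the fence with the blue mark under the needle, and the lever is up.

**How it was moved:** I pushed the white plate flat against the fence with the open fingers. I then slid it along the fence by its right edge, once for each mark.

**Alignment:** Before the punches, the red line was about 0.2 mm and the blue line about 0.1 mm from the yellow needle line. After the last punch, the blue line was still within 0.1 mm and the plate was still square to the fence.

**Punches:** Both times I pulled the lever down until it stopped moving, at 27 N and 24 N with the tool near z = 0.183 m. It came back up each time, and the plate did not shift.

**Checks that were less certain:**
- The marks measured about 2.5 mm off in x from my fitted press origin. I put this down to the camera fit, since force and pictures both showed the plate flush.
- The punches left no visible marks in the pictures, so I judged them by the lever reaching its stop.
- In the last picture the stopper and jar had not moved. The arm hid the beaker and wrench, but its path did not go near them.

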